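Centre a seized figurine on the scanner pedestal and start the scan

TASK

The small green figurine stands off-centre on the round pedestal of the scanner: nudge it along with light taps of the fingertips, low on its foot, until the foot stands wholly inside the blue ring, without ever gripping it, lifting it or knocking it over. Then take the hand away from it, press the green scan button fully down and let it come up again. Leave everything else on the bench where it is.

Things in the scene. Friction and masses are not known exactly. Their poses are not given: they have to be found in the camera images.
- figurine: Glazed green ceramic figurine, slippery, 58 mm tall, round, wobbly, about 60 g (mass and friction vary), loose. Foot: 26 mm disc, 10 mm thick, bevelled below to a 22 mm circle; then a 15 mm waist, 23 mm shoulders 29 to 34 mm up, 21 mm head. Origin: centre of its underside; z up. Pushed on the foot it slides upright; pushed at shoulders or head it may topple.
- pedestal_top (a point): Centre of the upper face of the fixed round pedestal, 92 mm above the bench, z up. The face is a flat black disc, 92 mm diameter, 12 mm thick. Around this point a white disc of 42 mm diameter is bordered by a blue ring (42 mm inside, 48 mm outside), with a red centre dot. The figurine starts on it 18 to 27 mm from the centre, in any direction. The air around the pedestal is free.
- scanner: White scanner housing below the pedestal, fixed, 170 x 170 mm and 50 mm high, with a blue band round its foot and a black panel on its front. Origin: under its centre, on the bench; the pedestal stands over that centre. x points away from the panel.
- scan (a joint): Travel of the green scan button: 0 up, 0.006 m fully down (pressed by pushing straight down); a spring, about 5 N at full travel, brings it up again.
- scan_top (a point): Centre of the top of the round green scan button (32 mm diameter, upright) while it is up; the point moves with the button. It sits in a small black housing fixed to the bench, on one side of the scanner or the other.
- spare_figurine: Terracotta figurine of the same shape and size standing on the bench; bystander, leave alone. Origin: centre of underside.
- tape: Yellow tape roll lying flat, 90 mm diameter, 24 mm high; bystander. Origin: centre of underside.
- dropper_a: White dropper bottle, 30 mm diameter, 75 mm tall; bystander. Origin: centre of underside.
- dropper_b: White dropper bottle, 30 mm diameter, 75 mm tall; bystander. Origin: centre of underside.
- jar: Amber specimen jar, 60 mm diameter, 65 mm tall; bystander. Origin: centre of underside.
- reader: White hand-held test reader lying on the bench, 150 x 85 x 45 mm, with a black screen; bystander. Origin: centre of underside, x along its length.
Not all that is in view belongs to the job. What is shaped like the part that bears scan but yellow is not meant.

How it is judged:
By the outcome, as a careful person would: the job done as asked, in the order asked, and still so for the second after the job is handed in, with the robot touching nothing.
It also fails if it takes over 58 s, if anything falls off the work surface, if the arm or the gripper's body presses on something with over 40 N, if the wrist force passes 120 N, or if a joint passes its speed limit or range.

ROBOT

A 6-joint arm with a two-finger parallel gripper is mounted at the origin on the work surface. World frame = base frame: x ahead of the robot, y to its left, z up, the work surface at z = 0. Lengths are in mm, angles in degrees, forces in N, time in s.
With the tool pointing down it reaches from about 350 to 850 mm from the base axis. Payload 8.1 kg.
Tool frame: the origin (TCP) lies between the finger pads; the fingertips stand 11 mm ahead of it and the grasp point (between the pads) lies 8 mm behind it; z points along the fingers, y is the line along which they close (so a half turn about z gives the same grasp; the last joint's range is limited). The gripper opens to 85 mm and grips with 20 to 120 N. Pads are 22 mm wide; open, the fingers measure 114 mm over their backs; the gripper's body (76 mm by 85 mm) begins 54 mm behind the grasp point. The pads swing forward as they close: fully open they stand 13 mm farther back than shut.
Start: joints at [69.993, 7.471, 85.268, -0, 87.261, -4.893], TCP at [156.428, 579.254, 242.292] pointing down, gripper open.
Joint ranges: [-169.43, 169.43], [-51.17, 129.36], [1.28, 143.12], [-76.62, 256.62], [0, 156.53], [-152.29, 152.29]. Speed limits (degrees/s): [136.94, 136.94, 159.86, 180, 180, 180].

INTERFACE

Orientations are given as [roll, pitch, yaw] about the fixed x, y, z axes, in that order (R = Rz(yaw) Ry(pitch) Rx(roll)).
In Python, from bench import r, snapshot, get_calibration gives the robot as it stands.
- The arm moves only by the tool step_arm, never from a script. Its argument "rows" is a list of rows, each a list of 2 entries, a list of its own where there are three numbers: the shift along the tool's x, y, z in mm, then the turn about the tool's z in degrees. In form: [[[tx, ty, tz], yaw], ...]. A call has 1 to 12 rows; each row is the pose to reach, as a shift and turn from the pose commanded when the call began, along the tool's axes at that moment; what a row does not reach only later rows make up. A row lasts 1/10 s, in which the tool goes at most 50 mm and 8.59 degrees, less where a joint would pass 70% of its speed; a pose out of reach is approached as far as the arm can. A call with a gripper value outside its range is refused whole. "fingers" is the opening, from 0 (shut) to 1 (fully open), set as the call begins (left out, the last holds). The fingers move at their own pace and stop on an object; "squeeze" is the grip in N (left out, the last holds). Time passes only in rows, so rows that repeat a pose let the fingers close. It gives the time, the measured TCP pose, the force, the opening and the grip force at its end, in the units of the state.
- r.sense(): the state, without advancing time (a new reading comes with each control period).
- snapshot(name): name is "side" or "top"; returns the picture (420x560x3 uint8, blue, green, red); there is no depth.
- get_calibration(name): a dict with "fovy" (degrees; the focal length in pixels is half the picture's height over the tangent of half this angle, whatever the lens; pixels are square), "cx", "cy" (the principal point, pixels), "eye" and "orientation" of the camera in the world. Camera axes: x right, y up, looking along -z (the intrinsics and any distortion apply to the point x, -y, -z); pixel columns grow to the right and rows downward; lengths in mm; the calibration is good to about 2 mm. A picture is of the moment at which its call begins. get_calibration takes no time and is no camera call.
- r.hand_in(): hands the job in; it is judged then, once.
The state is a dict: "time": time; "joint_pos": joint angles; "qd": joint speeds; "joint_efforts": joint torques, N m; "tool_pos": TCP position; "tcp_rot": TCP orientation; "ft_force": force on the tool from outside, world axes, zero at the start; "wrist_torque": the same for the moment, N m; "finger_gap": finger opening in mm; "grip_force": force on a finger pad.
Only numpy, scipy, OpenCV 4.12 (cv2) and the standard library are available. Lean on these libraries where they do the work, as an engineer would, in place of code of your own. Each camera call takes 0.05 s, during which the arm holds its last target. There are 200 camera calls.

## Working session

There is one attempt and no reset: what is moved stays moved. The work goes in short steps, Python scripts to look and compute and a tool call to move; the robot and the scene stay as the last step left them, time stands still between calls to the robot, and variables do not carry over. Pictures are saved under pics/ and viewed, at most 10 in all, crops included, and the job is handed in when it is done.

Besides the shell and the picture viewer there is one more tool, called after "Emit:" as a command line: name --argument value ..., lists and objects as JSON in quotes. step_arm: Moves the arm, as the interface text tells. Its arguments: {"type":"object","properties":{"rows":{"type":"array"},"fingers":{"type":"number"},"squeeze":{"type":"number"}},"required":["rows"]}

```bash
mkdir -p pics; python3 - <<'E'
from bench import r, snapshot, get_calibration
import cv2
for n in("side","top"):
    cv2.imwrite(f"pics/{n}0.png",snapshot(n)); print(get_calibration(n))
s=r.sense();print(s['time'],s['tool_pos'],s['tcp_rot'],s['finger_gap'])
E
```

```text
{'fovy': 55.59133362908142, 'cx': 276.94233470828186, 'cy': 206.16941011793438, 'eye': array([237.16400614, 586.08834322, 760.3083235 ]), 'orientation': array([ 4.68093571e+01, -1.48092944e-01, -1.51363032e+02])}
{'fovy': 49.31523157859303, 'cx': 276.14662871869854, 'cy': 213.1803805232961, 'eye': array([ 453.26541316,   -9.90538076, 1076.09535885]), 'orientation': array([  6.50669169,  -2.1411906 , -89.83212421])}
0.1 [156.25672405 578.79906889 241.32659974] [-1.79902931e+02 -9.47085628e-03  1.64884690e+02] 85.55056347716403
```

View pics/side0.png

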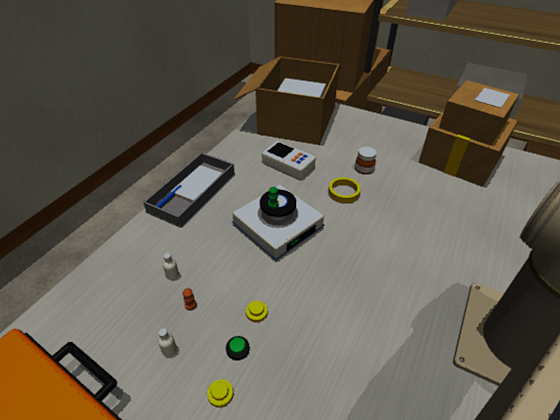

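View pics/top0.png

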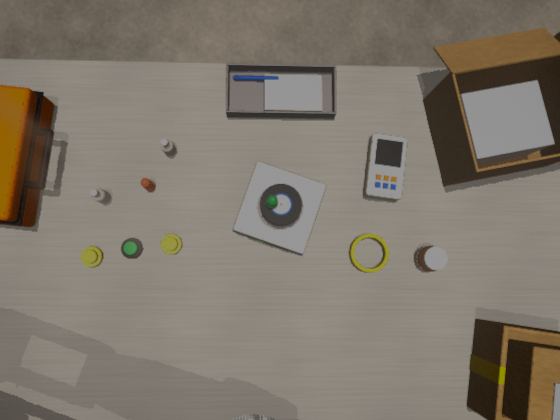

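Top view: the pedestal is at about (281,205), with the green figurine at (272,201). The green button is at (130,248), between yellow decoys at (91,257) and (171,244). Side view: figurine (273,197), green button (237,347).

```bash
cat > h.py <<'E'
import numpy as np,cv2
from bench import r,snapshot,get_calibration
from scipy.spatial.transform import Rotation as R
def cam(n):
    c=get_calibration(n);f=210/np.tan(np.radians(c['fovy']/2))
    return c,f,R.from_euler('xyz',c['orientation'],degrees=True).as_matrix()
def ray(n,u,v,z):
    c,f,M=cam(n);d=M@np.array([(u-c['cx'])/f,-(v-c['cy'])/f,-1]);e=c['eye']
    return (e+d*(z-e[2])/d[2])
def proj(n,p):
    c,f,M=cam(n);q=M.T@(np.array(p,float)-c['eye']);return np.array([c['cx']-f*q[0]/q[2],c['cy']+f*q[1]/q[2]])
def blobs(n,im,lo,hi,box,amin=4):
    x0,y0,x1,y1=box;h=cv2.cvtColor(im[y0:y1,x0:x1],cv2.COLOR_BGR2HSV)
    k,l,s,c=cv2.connectedComponentsWithStats(cv2.inRange(h,lo,hi))
    return [(s[i,4],s[i,:4]+[x0,y0,0,0],c[i]+[x0,y0]) for i in range(1,k) if s[i,4]>=amin]
E
python3 - <<'E'
from h import *
b={'top':((240,160,330,255),(110,225,150,270)),'side':((225,170,330,260),(220,330,255,365))}
ims=[]
for n in b:
    im=cv2.imread(f"pics/{n}0.png")
    print(n)
    for box,z in zip(b[n],(150,40)):
        for nm,lo,hi in(("green",(45,100,40),(80,255,255)),("blue",(98,90,60),(125,255,255)),("white",(0,0,190),(180,40,255))):
            for a,bb,c in blobs(n,im,lo,hi,box,6): print(nm,a,bb,c.round(1),ray(n,*c,z).round(1), ray(n,*c,92).round(1))
    x0,y0,x1,y1={'top':(235,160,331,256),'side':(228,170,328,260)}[n]
    ims.append(cv2.resize(im[y0:y1,x0:x1],(400,400),interpolation=cv2.INTER_CUBIC))
cv2.imwrite("pics/c1.png",np.hstack(ims))
E
```

```text
top
green 106 [266 195  11  13] [271.5 201.1] [583.8 -34.6 150. ] [592.  -36.2  92. ]
blue 66 [272 193  20  22] [283.5 204.3] [577.4 -59.2 150. ] [585.2 -62.2  92. ]
green 131 [124 242  13  13] [129.8 247.9] [491.1 278.8  40. ] [489.2 264.3  92. ]
side
green 44 [269 187   9   6] [273.  189.8] [582.3 -30.  150. ] [615.1 -88.5  92. ]
green 36 [268 194  10   5] [272.8 195.9] [572.2 -11.  150. ] [604.  -67.7  92. ]
green 44 [268 200  10   8] [272.3 203.7] [560.4  12.6 150. ] [591.1 -41.9  92. ]
green 12 [291 239   8   5] [294.8 241.1] [465.3  88.8 150. ] [487.   41.6  92. ]
blue 34 [278 194  10  14] [283.2 199.8] [545.1 -10.8 150. ] [574.3 -67.6  92. ]
green 203 [229 337  17  17] [236.8 344.2] [484.6 290.5  40. ] [466.8 311.9  92. ]
```

View pics/c1.png

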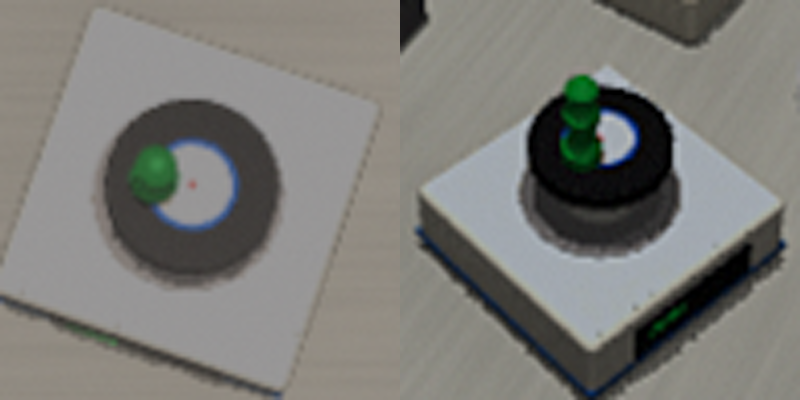

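Crop: left panel shows the red dot at about (281.1,203.9) with the figurine up-left of it, its foot straddling the blue ring. I'll fit both by silhouette next.

```bash
cat >> h.py <<'E'
from scipy.optimize import minimize
A=np.linspace(0,2*np.pi,40)
def circ(n,x,y,z,rr): return np.array([proj(n,(x+rr*np.cos(a),y+rr*np.sin(a),z)) for a in A])
PROF=[[(0,11),(2,13)],[(2,13),(10,13)],[(10,8),(29,11.5)],[(29,11.5),(34,11.5)],[(40,10),(47.5,10.5)],[(47.5,10.5),(55,8),(58,3)],[(10,7.5),(47,7.5)]]
def sil(n,x,y,S=8):
    m=np.zeros((420*S//4,560*S//4),np.uint8) ; x0,y0=BOX[n]
    for sec in PROF:
        p=np.vstack([circ(n,x,y,92+z,rr) for z,rr in sec])
        h=cv2.convexHull(((p-[x0,y0]+.5)*S*16).astype(np.int32))
        cv2.fillConvexPoly(m,h,255,shift=4)
    return cv2.resize(m[:60*S,:60*S],(60,60),interpolation=cv2.INTER_AREA)/255.
BOX={'top':(250,175),'side':(248,170)}
def centre(n,im):
    # pedestal centre in each camera's frame from red dot + blue ring
    x0,y0=BOX[n];h=cv2.cvtColor(im,cv2.COLOR_BGR2HSV)
    m=cv2.inRange(h,(98,90,60),(125,255,255));m[:y0]=0;m[y0+60:]=0;m[:,:x0]=0;m[:,x0+60:]=0
    v,u=np.nonzero(m);P=np.array([ray(n,a,b,92)[:2] for a,b in zip(u,v)])
    w=h[v,u,1].astype(float)
    f=lambda c:np.sum(w*np.minimum(np.abs(np.hypot(*(P-c).T)-22.5),4))
    c0=P.mean(0)
    best=min((minimize(f,c0+[a,b],method='Nelder-Mead') for a in(-6,0,6) for b in(-6,0,6)),key=lambda s:s.fun)
    return best.x
def fig(n,im,g):
    x0,y0=BOX[n];h=cv2.cvtColor(im,cv2.COLOR_BGR2HSV)[y0:y0+60,x0:x0+60]
    m=(cv2.inRange(h,(45,90,25),(80,255,255))/255.)
    f=lambda p:np.sum((sil(n,*p)-m)**2)
    s=minimize(f,g,method='Nelder-Mead',options=dict(initial_simplex=[g,np.add(g,[6,0]),np.add(g,[0,6])],xatol=.1,fatol=.05))
    return s.x,s.fun,m.sum()
def where(imt,ims,g):
    for n,im in(('top',imt),('side',ims)):
        c=centre(n,im);p,e,a=fig(n,im,g);print(n,'ped',c.round(1),'fig',p.round(1),'err',round(e,1),a,'off',(p-c).round(1))
E
python3 - <<'E'
from h import *
t,s=[cv2.imread(f"pics/{n}0.png") for n in('top','side')]
where(t,s,[588,-37])
print(ray('top',281.1,203.9,92),ray('side',228+199*.25-.4,170+138*.225-.4,92))
# button centre
for z in (30,40,50,60): print(z,ray('top',129.8,247.9,z).round(1),ray('side',236.8,344.2,z).round(1))
E
```

```text
Traceback (most recent call last):
  File "h.py", line 46, in where
    c=centre(n,im);p,e,a=fig(n,im,g);print(n,'ped',c.round(1),'fig',p.round(1),'err',round(e,1),a,'off',(p-c).round(1))
                         ~~~^^^^^^^^
  File "h.py", line 42, in fig
    s=minimize(f,g,method='Nelder-Mead',options=dict(initial_simplex=[g,np.add(g,[6,0]),np.add(g,[0,6])],xatol=.1,fatol=.05))
  File "h.py", line 41, in <lambda>
    f=lambda p:np.sum((sil(n,*p)-m)**2)
                       ~~~^^^^^^
  File "h.py", line 23, in sil
    p=np.vstack([circ(n,x,y,92+z,rr) for z,rr in sec])
                 ~~~~^^^^^^^^^^^^^^^
  File "h.py", line 18, in circ
    def circ(n,x,y,z,rr): return np.array([proj(n,(x+rr*np.cos(a),y+rr*np.sin(a),z)) for a in A])
                                           ~~~~^^^^^^^^^^^^^^^^^^^^^^^^^^^^^^^^^^^^^
  File "h.py", line 11, in proj
    c,f,M=cam(n);q=M.T@(np.array(p,float)-c['eye']);return np.array([c['cx']-f*q[0]/q[2],c['cy']+f*q[1]/q[2]])
          ~~~^^^
  File "h.py", line 5, in cam
    c=get_calibration(n);f=210/np.tan(np.radians(c['fovy']/2))
ValueError: time passes only in moves, steps and waits
```

```bash
sed -i 's/^def cam(n):/from functools import cache\n@cache\ndef cam(n):/' h.py; cat > first.py <<'E'
from h import *
t,s=[cv2.imread(f"pics/{n}0.png") for n in('top','side')]
where(t,s,[588,-37])
print(ray('top',281.1,203.9,92),ray('side',228+199*.25-.4,170+138*.225-.4,92))
for z in (30,40,50,60): print(z,ray('top',129.8,247.9,z).round(1),ray('side',236.8,344.2,z).round(1))
E
python3 first.py
```

```text
top ped [586.3 -56.4] fig [589.  -35.2] err 12.1 117.0 off [ 2.7 21.2]
side ped [584.2 -58.5] fig [587.6 -37.9] err 16.3 179.0 off [ 3.4 20.6]
[586.06143058 -57.07914196  92.        ] [585.56363662 -57.66241731  92.        ]
30 [491.5 281.6  30. ] [488.1 286.4  30. ]
40 [491.2 278.8  40. ] [484.7 290.5  40. ]
50 [490.8 276.   50. ] [481.2 294.6  50. ]
60 [490.4 273.2  60. ] [477.8 298.7  60. ]
```

```bash
cat >> h.py <<'E'
def shift(to,yaw):
    s=r.sense();M=R.from_euler('xyz',s['tcp_rot'],degrees=True).as_matrix()
    print('t',round(s['time'],2),'pos',s['tool_pos'].round(1),'rot',s['tcp_rot'].round(2),'F',s['ft_force'].round(1),'gap',round(s['finger_gap'],1))
    print('shift',(M.T@(np.array(to)-s['tool_pos'])).round(1),'turn',round((s['tcp_rot'][2]-yaw+180)%360-180,1))
E
python3 -c "
from h import *
shift([594,3,200],82)"
```

```text
t 0.1 pos [156.3 578.8 241.3] rot [-1.7990e+02 -1.0000e-02  1.6488e+02] F [0.5 0.2 0. ] gap 85.6
shift [-572.8 -441.7   42. ] turn 82.9
```

Emit:
step_arm --rows '[[[-35,-27,0],7],[[-75,-58,0],14],[[-115,-89,0],21],[[-155,-120,0],28],[[-195,-150,0],35],[[-235,-181,0],42],[[-275,-212,0],49],[[-315,-243,5],56],[[-355,-274,10],63],[[-395,-305,15],70],[[-425,-328,20],77],[[-450,-347,20],83]]' --fingers 0.17

```text
time: 1.3
tool_pos: [500.9, 124.2, 220.9]
tcp_rot: [-179.9, 0.1, 81.5]
ft_force: [-0.0, 0.2, -0.1]
finger_gap: 14.4
grip_force: 0.0
```

```bash
python3 -c "
from h import *
shift([594,3,180],82)"
```

```text
t 1.3 pos [500.9 124.2 220.9] rot [-1.7991e+02  5.0000e-02  8.1500e+01] F [-0.   0.2 -0.1] gap 14.4
shift [-106.1  110.    40.9] turn -0.5
```

Emit:
step_arm --rows '[[[-30,30,10],0],[[-65,65,25],0],[[-95,98,38],0],[[-106,110,41],0],[[-106,110,60],-0.5],[[-106,110,80],-0.5],[[-106,110,95],-0.5],[[-106,110,105],-0.5],[[-106,110,111],-0.5],[[-106,110,113],-0.5],[[-106,110,113],-0.5]]'

```text
time: 2.4
tool_pos: [594.6, 6.6, 109.7]
tcp_rot: [180.0, -0.0, 82.4]
ft_force: [-0.1, 0.6, 0.2]
finger_gap: 14.4
grip_force: 0.0
```

```bash
python3 - <<'E'
from h import *
shift([594,3,107],82)
t,s=snapshot('top'),snapshot('side')
where(t,s,[588,-37])
a=cv2.resize(s[160:240,210:310],(500,400),interpolation=cv2.INTER_CUBIC)
cv2.imwrite('pics/c2.png',np.hstack([a,cv2.resize(t[165:245,240:300],(300,400),interpolation=cv2.INTER_CUBIC)]))
E
```

```text
t 2.4 pos [594.6   6.6 109.7] rot [179.97  -0.    82.4 ] F [-0.1  0.6  0.2] gap 14.4
shift [-3.7 -0.1  2.7] turn 0.4
top ped [586.2 -55.3] fig [587.6 -35.2] err 36.2 91.0 off [ 1.4 20.1]
side ped [584.6 -59.1] fig [586.7 -35.3] err 145.7 40.0 off [ 2.1 23.9]
```

View pics/c2.png

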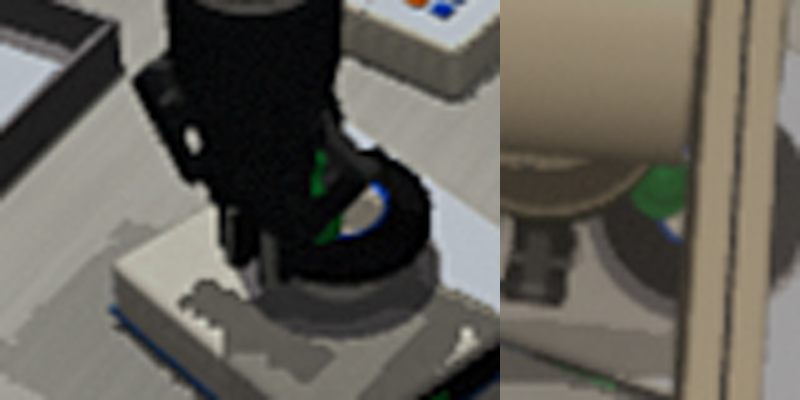

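Emit:
step_arm --rows '[[[-4,0,1],0],[[-8,0,1.5],0],[[-11,0,1.5],0],[[-13,0,1.5],0],[[-15,0,1.5],0],[[-17,0,1.5],0],[[-18.5,0,1.5],0],[[-20,0,1.5],0],[[-21.5,0,1.5],0],[[-23,0,1.5],0],[[-24,0,1.5],0],[[-24,0,1.5],0]]'

```text
time: 3.7
tool_pos: [591.1, -17.5, 107.8]
tcp_rot: [180.0, 0.0, 82.4]
ft_force: [0.4, 0.1, 0.5]
finger_gap: 14.3
grip_force: 0.0
```

```bash
python3 - <<'E'
from h import *
shift([590,-24,108],82)
t,s=snapshot('top'),snapshot('side')
for p in((590,-16,97),): print(proj('top',p),proj('side',p))
a=cv2.resize(s[160:240,210:310],(500,400),interpolation=cv2.INTER_CUBIC)
cv2.imwrite('pics/c3.png',np.hstack([a,cv2.resize(t[165:245,240:300],(300,400),interpolation=cv2.INTER_CUBIC)]))
E
```

```text
t 3.7 pos [591.1 -17.5 107.8] rot [180.     0.    82.38] F [0.4 0.1 0.5] gap 14.3
shift [-6.6 -0.3 -0.2] turn 0.4
[262.2119574  201.63308846] [267.49174166 208.71481425]
```

View pics/c3.png

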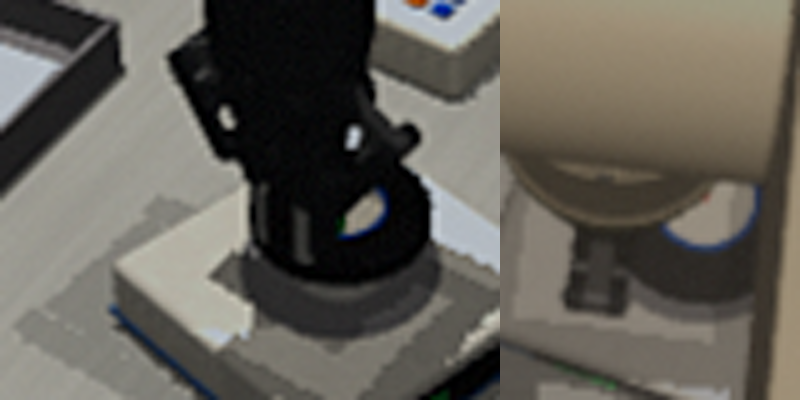

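Crop: the gripper hides the figurine. Only a green sliver at the ring's edge shows, near side pixel (278,206). I'll push a little more, then back off to check.

Emit:
step_arm --rows '[[[-1.5,0,0],0],[[-3,0,0],0],[[-4.5,0,0],0],[[-6,0,0],0],[[-7,0,0],0],[[-8,0,0],0],[[-8.5,0,0],0],[[-8.5,0,0],0]]'

```text
time: 4.6
tool_pos: [590.0, -25.8, 107.8]
tcp_rot: [-180.0, 0.0, 82.4]
ft_force: [0.6, 0.7, 0.4]
finger_gap: 14.2
grip_force: 0.0
```

Emit:
step_arm --rows '[[[3,0,0],0],[[8,0,0],0],[[20,0,0],0],[[40,0,-5],0],[[75,0,-30],0],[[120,0,-50],0],[[160,0,-60],0],[[180,0,-60],0],[[180,0,-60],0]]'

```text
time: 5.5
tool_pos: [613.9, 156.9, 168.5]
tcp_rot: [179.9, -0.1, 82.6]
ft_force: [0.7, 0.1, -0.5]
finger_gap: 14.8
grip_force: 0.0
```

```bash
python3 - <<'E'
from h import *
shift([590,-24,108],82)
t,s=snapshot('top'),snapshot('side')
where(t,s,[588,-40])
a=cv2.resize(s[160:240,210:310],(500,400),interpolation=cv2.INTER_CUBIC)
cv2.imwrite('pics/c4.png',np.hstack([a,cv2.resize(t[165:245,250:310],(300,400),interpolation=cv2.INTER_CUBIC)]))
E
```

```text
t 5.5 pos [613.9 156.9 168.5] rot [ 1.7994e+02 -8.0000e-02  8.2620e+01] F [ 0.7  0.1 -0.5] gap 14.8
shift [-182.6   -0.5   60.2] turn 0.6
top ped [586.3 -56.2] fig [587.5 -45.5] err 19.1 108.0 off [ 1.3 10.7]
side ped [584.  -57.9] fig [585.8 -48.6] err 20.6 169.0 off [1.8 9.3]
```

View pics/c4.png

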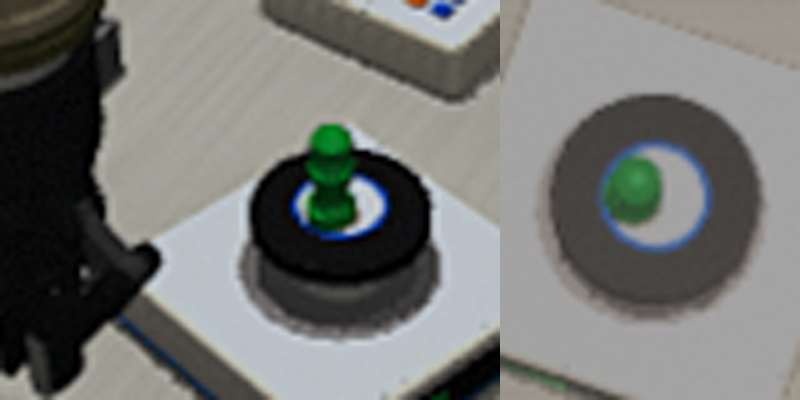

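Crop: the figurine is upright with its foot near the left inner edge of the ring, offset about (1.5, 10) mm. One more tap of about 10 mm is needed.

Emit:
step_arm --rows '[[[-40,0,20],0],[[-80,0,40],0],[[-115,0,55],0],[[-140,0,60.5],0],[[-155,0,60.5],0],[[-165,0,60.5],0],[[-172,0,60.5],0],[[-176,0,60.5],0],[[-179,0,60.5],0],[[-181,0,60.5],0],[[-182.5,0,60.5],0]]'

```text
time: 6.7
tool_pos: [589.8, -27.7, 107.4]
tcp_rot: [180.0, -0.0, 82.4]
ft_force: [-0.7, 0.8, 0.1]
finger_gap: 14.3
grip_force: 0.3
```

```bash
python3 -c "
from h import *
shift([588.7,-35.5,108],82)"
```

```text
t 6.7 pos [589.8 -27.7 107.4] rot [ 1.7999e+02 -1.0000e-02  8.2430e+01] F [-0.7  0.8  0.1] gap 14.3
shift [-7.8 -0.1 -0.6] turn 0.4
```

Emit:
step_arm --rows '[[[-1.5,0,0],0],[[-3,0,0],0],[[-4.5,0,0],0],[[-6,0,0],0],[[-7,0,0],0],[[-7.5,0,0],0],[[-7.5,0,0],0]]'

```text
time: 7.4
tool_pos: [588.7, -35.8, 107.3]
tcp_rot: [-180.0, 0.0, 82.4]
ft_force: [0.4, 0.3, 0.3]
finger_gap: 14.5
grip_force: 0.1
```

Emit:
step_arm --rows '[[[3,0,0],0],[[8,0,0],0],[[20,0,0],0],[[40,0,-5],0],[[75,0,-30],0],[[120,0,-50],0],[[165,0,-60],0],[[190,0,-60],0],[[190,0,-60],0]]'

```text
time: 8.3
tool_pos: [613.9, 157.5, 168.0]
tcp_rot: [179.9, -0.1, 82.6]
ft_force: [-1.3, 0.2, -1.2]
finger_gap: 14.3
grip_force: 0.0
```

```bash
python3 - <<'E'
from h import *
shift([491.5,283,120],82)
t,s=snapshot('top'),snapshot('side')
where(t,s,[586,-55])
a=cv2.resize(s[160:240,210:310],(500,400),interpolation=cv2.INTER_CUBIC)
cv2.imwrite('pics/c5.png',np.hstack([a,cv2.resize(t[165:245,250:310],(300,400),interpolation=cv2.INTER_CUBIC)]))
E
```

```text
t 8.3 pos [613.9 157.5 168. ] rot [ 1.7994e+02 -9.0000e-02  8.2640e+01] F [-1.3  0.2 -1.2] gap 14.3
shift [ 108.7 -137.5   48. ] turn 0.6
top ped [586.3 -56. ] fig [585.6 -56.4] err 20.0 107.0 off [-0.7 -0.4]
side ped [584.3 -57.7] fig [583.4 -58.2] err 19.5 166.0 off [-0.9 -0.5]
```

View pics/c5.png

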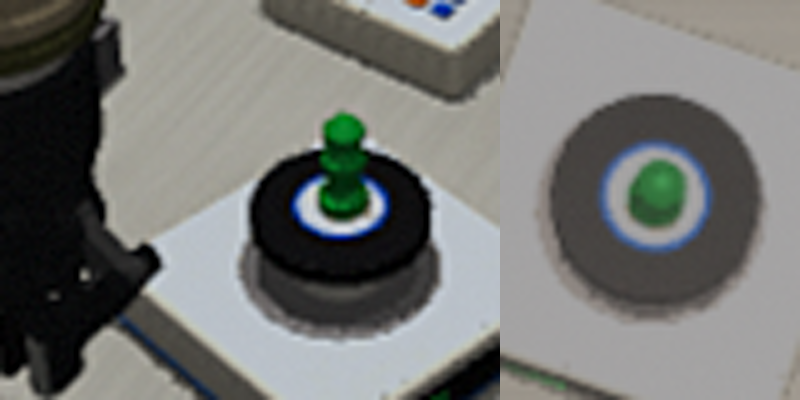

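Crop: the figurine stands upright inside the ring, less than 1 mm off centre. Next is the button.

Emit:
step_arm --rows '[[[25,-32,0],0],[[55,-70,5],0],[[85,-108,20],0],[[105,-132,40],0],[[108.5,-137.5,60],0],[[108.5,-137.5,80],0],[[108.5,-137.5,95],0],[[108.5,-137.5,105],0],[[108.5,-137.5,110],0],[[108.5,-137.5,113],0],[[108.5,-137.5,113],0]]' --fingers 0

```text
time: 9.5
tool_pos: [492.4, 278.2, 54.5]
tcp_rot: [180.0, -0.0, 82.4]
ft_force: [-0.2, 0.3, 0.1]
finger_gap: 0.0
grip_force: 0.0
```

```bash
python3 - <<'E'
from h import *
shift([491.5,283,30],82)
t,s=snapshot('top'),snapshot('side')
a=cv2.resize(s[310:380,195:280],(486,400),interpolation=cv2.INTER_CUBIC)
cv2.imwrite('pics/c6.png',np.hstack([a,cv2.resize(t[220:280,100:145],(300,400),interpolation=cv2.INTER_CUBIC)]))
E
```

```text
t 9.5 pos [492.4 278.2  54.5] rot [ 1.7998e+02 -1.0000e-02  8.2350e+01] F [-0.2  0.3  0.1] gap 0.0
shift [ 4.6 -1.5 24.5] turn 0.4
```

View pics/c6.png

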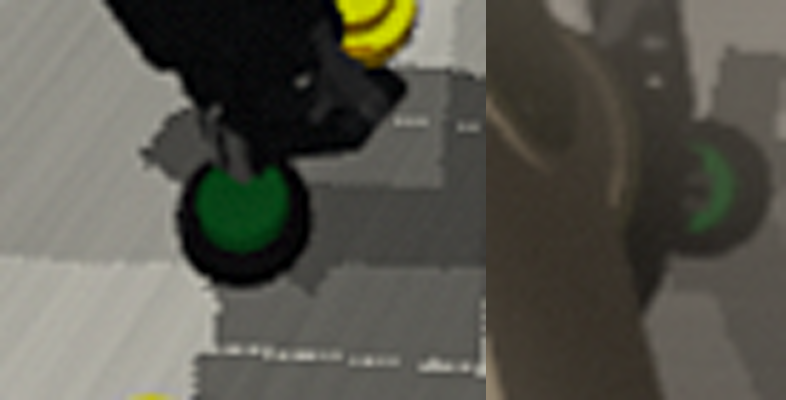

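Crop: the closed fingertips hover over the green button, with the yellow decoys clear. I'll centre and descend in small steps.

Emit:
step_arm --rows '[[[4.5,-1.5,3],0],[[4.5,-1.5,8],0],[[4.5,-1.5,12],0],[[4.5,-1.5,15],0],[[4.5,-1.5,17],0],[[4.5,-1.5,17],0]]'

```text
time: 10.2
tool_pos: [490.8, 282.9, 36.8]
tcp_rot: [-180.0, 0.0, 82.4]
ft_force: [-0.4, -0.2, -0.4]
finger_gap: -0.2
grip_force: 0.0
```

Emit:
step_arm --rows '[[[0,0,1.5],0],[[0,0,3],0],[[0,0,3],0]]'

```text
time: 10.5
tool_pos: [491.0, 283.0, 34.1]
tcp_rot: [-180.0, 0.0, 82.4]
ft_force: [0.2, -1.0, -0.0]
finger_gap: -0.2
grip_force: 0.0
```

Emit:
step_arm --rows '[[[0,0,1.5],0],[[0,0,3],0],[[0,0,3],0]]'

```text
time: 10.8
tool_pos: [491.3, 283.1, 31.4]
tcp_rot: [180.0, -0.0, 82.4]
ft_force: [-1.1, -0.2, 2.4]
finger_gap: -0.0
grip_force: 1.1
```

Contact is beginning (2.4 N). I'll keep going to the stop.

Emit:
step_arm --rows '[[[0,0,1.5],0],[[0,0,3],0],[[0,0,3],0]]'

```text
time: 11.1
tool_pos: [491.3, 283.2, 28.4]
tcp_rot: [180.0, -0.0, 82.4]
ft_force: [0.0, 0.4, 3.8]
finger_gap: -0.1
grip_force: 2.0
```

Emit:
step_arm --rows '[[[0,0,1],0],[[0,0,2],0],[[0,0,2],0]]'

```text
time: 11.4
tool_pos: [491.4, 283.2, 27.0]
tcp_rot: [180.0, -0.0, 82.4]
ft_force: [-1.6, -0.9, 9.3]
finger_gap: -0.0
grip_force: 4.7
```

Emit:
step_arm --rows '[[[0,0,0.5],0],[[0,0,0.8],0],[[0,0,0.8],0]]'

```text
time: 11.7
tool_pos: [491.4, 283.2, 26.9]
tcp_rot: [180.0, -0.0, 82.4]
ft_force: [-5.8, -3.3, 15.5]
finger_gap: 0.0
grip_force: 7.9
```

Emit:
step_arm --rows '[[[0,0,-2],0],[[0,0,-6],0],[[0,0,-15],0],[[0,0,-40],0],[[0,0,-80],0],[[0,0,-120],0],[[0,0,-150],0],[[0,0,-160],0],[[0,0,-160],0],[[0,0,-160],0],[[0,0,-160],0]]'

```text
time: 12.8
tool_pos: [489.8, 282.5, 182.9]
tcp_rot: [-179.8, 0.1, 82.4]
ft_force: [-0.6, -0.6, -0.0]
finger_gap: -0.1
grip_force: 0.0
```

```bash
python3 - <<'E'
from h import *
shift([491.5,283,30],82)
t,s=snapshot('top'),snapshot('side')
where(t,s,[586,-55])
cv2.imwrite('pics/s7.png',s)
E
```

```text
t 12.8 pos [489.8 282.5 182.9] rot [-1.798e+02  1.200e-01  8.239e+01] F [-0.6 -0.6 -0. ] gap -0.1
shift [  1.1   2.2 152.9] turn 0.4
top ped [586.3 -56.1] fig [585.6 -56.4] err 20.0 107.0 off [-0.7 -0.3]
side ped [584.3 -57.7] fig [583.4 -58.2] err 18.5 167.0 off [-0.8 -0.5]
```

View pics/s7.png

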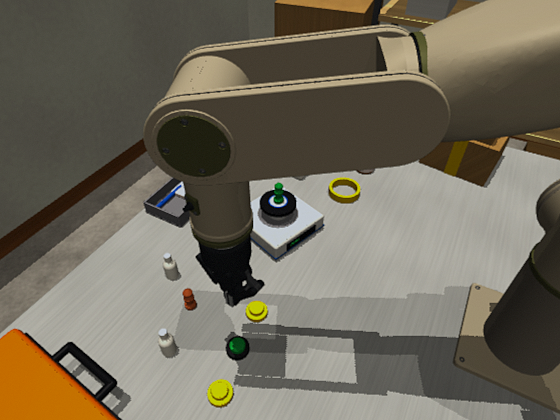

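The figurine stands centred at (278,195). The button at (237,345) was pressed to a hard stop and released, the bystanders are unmoved, and the arm is clear.

```bash
python3 -c "
from bench import r
print(r.hand_in())"
```

```text
the job is handed in; nothing more can be done
None
```

Job handed in: the figurine stands upright inside the blue ring, under 1 mm off centre in the last images; the green scan button was pressed to its stop and released, and no bystander seen in the last picture had moved.

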